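# Show the spare dimmer to the desk camera

## Robot

A 6-joint arm with a two-finger parallel gripper is mounted at the origin on the work surface. World frame = base frame: x ahead of the robot, y to its left, z up, the work surface at z = 0. Lengths are in m, angles in rad, forces in N, time in s.
With the tool pointing down it reaches from about 0.325 to 0.9 m from the base axis. Payload 3.5 kg.
Tool frame: the origin (TCP) lies midway between the tips of the shut fingers; the grasp point (between the pads) lies 19 mm behind it; y points along the fingers, z is the direction in which the jaws open and shut, and the axes are right-handed (so a half turn about y gives the same grasp; the last joint's range is limited). The gripper opens to 85 mm and grips with 20 to 120 N. Pads are 22 mm wide; open, the fingers measure 114 mm over their backs; the gripper's body (76 mm by 85 mm) begins 54 mm behind the grasp point. The pads swing forward as they close: fully open they stand 13 mm farther back than shut.
Start: joints at [-0.103, 0.276, -0.026, 1.268, 0, 1.467], TCP at [0.625, -0, 0.231] pointing down, gripper open.
Joint ranges: [-3.12, 3.12], [-0.85, 1.88], [-1.08, 1.24], [-1.95, 2.15], [-1.57, 1.53], [-3.14, 3.14]. Speed limits (rad/s): [2.57, 2.57, 3.14, 3.14, 3.14, 3.14].

## Interface

Orientations are given as [roll, pitch, yaw] about the fixed x, y, z axes, in that order (R = Rz(yaw) Ry(pitch) Rx(roll)).
In Python, from bench import sense, get_image, job_done gives the robot as it stands.
- The arm moves only by the tool play_rows, never from a script. Its argument "rows" is a list of rows, each a list of 7 numbers: the closure in counts, from 0 (fully open) to 255 (shut), then the shift along the world's x, y, z in m, then the turn, a rotation vector about the world's x, y, z in degrees. A call has 1 to 10 rows; each row is the pose to reach, as a shift and turn from the pose measured when the call began; what a row does not reach only later rows make up. A row lasts 1/10 s, in which the tool goes at most 50 mm and 8.59 degrees, less where a joint would pass 70% of its speed; a pose out of reach is approached as far as the arm can. A call with a gripper value outside its range is refused whole. The fingers move at their own pace and stop on an object; "squeeze" is the grip in N (left out, the last holds). Time passes only in rows, so rows that repeat a pose let the fingers close. It gives the time, the measured TCP pose, the force and the opening at its end, in the units of the state.
- sense(): the state, without advancing time (a new reading comes with each control period).
- get_image(name): name is "scene" or "side" or "wrist"; returns a dict with "color" (384x512x3 uint8, blue, green, red), "depth" (384x512 float32, m along the optical axis (not along the pixel's ray), 0 where there is no reading), "fx", "fy", "cx", "cy" (pixels), "extrinsics" (4x4, takes a point from world to camera coordinates); the wrist camera has in their place "T_tool_cam" (4x4, takes a point from camera to tool coordinates, whose origin is the TCP and whose axes are the tool frame's). Camera axes: x right, y up, looking along -z (the intrinsics and any distortion apply to the point x, -y, -z); pixel columns grow to the right and rows downward; lengths in m; the calibration is good to about 2 mm. The wrist camera is an equidistant fisheye: a pixel r from the principal point sees the ray r / f radians off the axis. A picture is of the moment at which its call begins: read the wrist's pose just before it.
- job_done(): hands the job in, once; it reports no verdict.
The state is a dict: "time_s": time; "joints": joint angles; "qvel": joint speeds; "effort": joint torques, N m; "eef_pos": TCP position; "ee_rot": TCP orientation; "ft_force": force on the tool from outside, world axes, zero at the start; "torque": the same for the moment, N m; "gripper_width": opening from 0.0 (shut) to 1.0 (fully open).
Only numpy, scipy, OpenCV 4.12 (cv2) and the standard library are available. Lean on these libraries where they do the work, as an engineer would, in place of code of your own. Each camera call takes 0.05 s, during which the arm holds its last target. There are 200 camera calls.

## Task

The electrician on the video call needs to see the terminals of our spare dimmer: swing the latch of the wooden case free, open the lid fully so that it stays open, take out the white dimmer module, and finish while still holding it in the air centred about 15 cm in front of the desk camera's lens, right way up in the picture, with its terminal side turned squarely to the lens (the camera looks down at a slant). Leave the black switch module in the case, leave the vase, books and mug as they stand, and touch the camera with nothing.

Things in the scene. Friction and masses are not known exactly. Their poses are not given: they have to be found in the camera images.
- case: dark wooden case, fixed, outside 150 (x) x 280 (y) x 85 mm high, open-topped under its lid, walls and floor 6 mm. Origin: centre of its underside; x points away from the robot, to the lid's hinge side; y along its length, latch at the -y end. Both modules stand on its floor, centres near y = +65 and -65, x = -15 mm, each within 6 mm; which is where varies
- lid (a joint): hinge angle of the light wooden lid (150 x 280 x 8 mm, lying on the case): 0 closed, grows as it opens upward about the case's far (+x) top edge, stop at 1.9 rad; pi/2 is upright. The hinge is stiff and the lid stays at whatever angle it is left; about 2 to 3 N at the knob moves it. The latch blocks it until swung clear
- lid_hinge (a point): point on the lid's hinge line, middle of the case's far top edge, 85 mm above the desk; the hinge runs along the case's y. Its axes are the lid's: z is the lid's outer normal, x points from the lid's free edge to the hinge
- lid_handle (a point): centre of the round brass knob's head on the lid (head 28 mm across, 16 mm thick, on a 12 mm neck), 35 mm above the lid's outer face and 120 mm from the hinge, midway along the lid; 30 mm in from the free edge
- latch (a joint): latch lever: steel bar 53 x 14 x 6 mm on a vertical pin on a brass block at the case's -y end. Near 0 (starts 0 to 0.2) it points along the case's +y, over the lid's edge, locking it; grows counterclockwise seen from above (towards the case's -x), clears the lid from 1.25 rad, stop at 1.7. Light friction (about 1 N at the post); stays where left
- latch_hinge (a point): on the latch lever's vertical axis, at the underside of the lever, 95.5 mm above the desk
- latch_post (a point): centre of the top of the red upright post on the lever, 14 mm in diameter, 30 mm tall above the lever's upper face (post top 131.5 mm above the desk), 45 mm from the lever's axis: pinch or push it to swing the lever
- dimmer: spare dimmer, white block 28 (x) x 46 (y) x 60 mm (z), 80 to 170 g, upright in the case, 12 mm brass spindle on top. Origin: centre of underside; z up. Its +x face is the terminal side (green strip, three brass screws low on it); in the case it looks along the case's +x, away from the robot, within 0.25 rad. Gripping the sides 46 mm apart (along y) leaves the terminals in view
- dimmer_face (a point): centre of the dimmer's terminal face (x = +14 mm, z = 30 mm in the dimmer's frame)
- switch: black switch module, 28 x 46 x 52 mm with a red rocker on top, standing in the case at the other end from the dimmer; stays there. Origin: centre of its underside
- desk_camera: desk camera's stand, fixed to the desk: black round foot 110 mm across and 20 mm high, its centre 50 mm behind the origin (+x), with a 14 mm brass post 255 mm high on it. Origin: on the desk right below the lens; the camera looks roughly to the robot (stand's -x)
- camera_head: white camera head 45 x 70 x 45 mm with a black round lens 32 mm across, 260 mm above the desk on the stand. Origin: centre of the lens's front; x points out of the lens along the line of sight, which slants 25 degrees (0.436 rad) below level, towards the robot side; z is up in the picture
- view_point (a point): point in the empty air on the camera's line of sight, 150 mm in front of the lens: where the centre of the terminal face belongs
- vase: white ceramic vase with green leaves, 68 mm wide, 150 mm high with leaves, origin at the centre of its foot; leave alone
- books: two books lying stacked, 150 x 210 x 52 mm, origin at the centre of the underside; leave alone
- mug: blue mug, 80 mm wide, 90 mm high, origin at the centre of its foot; leave alone

How it is judged:
On the way, in this order (a step that is already met when the one before it is completed fails the run):
1. the latch lever is swung clear of the lid, at least 1.25 rad (value of joint latch above 1.25 rad), for 0.1 s.
2. the lid is open past 1.35 rad (value of joint lid above 1.35 rad), for 0.2 s.
3. the dimmer is lifted out of the case, its underside above the rim (height (world z) of dimmer above 0.09 m), for 0.1 s.
At the end, for the whole second after the job is handed in: dimmer held still and by the gripper only (2 N or more), face centre within 30 mm of the point 150 mm before the lens, terminals to the lens within 0.22 rad, upright in the picture within 0.26 rad, underside over 100 mm high; latch over 1.25 rad, lid over 1.35 rad (distance between dimmer_face and view_point below 0.03 m and angle between the x axis of dimmer and the x axis of camera_head, either way round below 0.22 rad and angle between the z axis of dimmer and the z axis of camera_head, either way round below 0.26 rad and x of camera_head in the frame of dimmer above 0.08 m and angle between dimmer's own z axis and vertical below 0.8 rad and height (world z) of dimmer above 0.1 m and contact force between the fingers and dimmer above 2 N and contact force between dimmer and case below 0.1 N and contact force between dimmer and desk_camera below 0.1 N and linear speed of dimmer below 0.02 m/s and value of joint lid above 1.35 rad and value of joint latch above 1.25 rad); the arm keeps its last pose, push and grip.
It fails at once if the lid is forced up by 0.2 rad or more with the latch still over it (value of joint lid above 0.2 rad and value of joint latch below 0.9 rad).
It fails at once if the switch module is tipped by over 0.4 rad or moved by over 30 mm (angle between switch's own z axis and vertical above 0.4 rad or distance of switch from where it was at the start of the episode above 0.03 m).
It fails at once if the vase, books or mug are moved by over 20 mm (distance of any of vase, books, mug from where it was at the start of the episode above 0.02 m).
It fails at once if the camera is touched by the robot or the dimmer with over 1 N (contact force between any of the arm, the fingers, dimmer and desk_camera above 1 N).
It also fails if it takes over 67 s, if anything falls off the work surface, if the arm or the gripper's body presses on something with over 40 N, if the wrist force passes 120 N, or if a joint passes its speed limit or range.

## Working session

There is one attempt and no reset: what is moved stays moved. The work goes in short steps, Python scripts to look and compute and a tool call to move; the robot and the scene stay as the last step left them, time stands still between calls to the robot, and variables do not carry over. Pictures are saved under pics/ and viewed, about 8 in all and at most 12, crops included, and the job is handed in when it is done.

Besides the shell and the picture viewer there is one more tool, called after "Emit:" as name(argument=value, ...) on one line, values as JSON. play_rows: Moves the arm, as the interface text tells. Its arguments: {"type":"object","properties":{"rows":{"type":"array"},"squeeze":{"type":"number"}},"required":["rows"]}

```bash
mkdir -p pics
cat > h.py <<'E'
import numpy as np, cv2
from bench import sense, get_image, job_done
from scipy.spatial.transform import Rotation as R
def world(im):
    h,w=im["depth"].shape; v,u=np.mgrid[:h,:w]; d=im["depth"]
    p=np.stack([(u-im["cx"])/im["fx"]*d,-(v-im["cy"])/im["fy"]*d,-d],-1)
    T=np.linalg.inv(im["extrinsics"]); P=p@T[:3,:3].T+T[:3,3]; P[d==0]=np.nan
    return P
E
python3 - <<'E'
from h import *
ims=[get_image(n) for n in("scene","side")]
for n,im in zip(("scene","side"),ims):
    np.save(n+"_P.npy",world(im)); np.save(n+"_c.npy",im["color"])
    cv2.imwrite(f"pics/{n}1.png",cv2.resize(im["color"],(800,600)))
    print(np.round(im["extrinsics"],3).tolist(),im["fx"],im["cx"])
print(sense())
E
```

```text
[[-0.505, 0.863, -0.01, 0.378], [-0.557, -0.317, 0.768, 0.155], [0.659, 0.394, 0.641, -1.415], [0.0, 0.0, 0.0, 1.0]] 367.94289406099097 252.80863718672302
[[0.964, -0.264, 0.015, -0.605], [0.19, 0.733, 0.653, -0.142], [-0.184, -0.627, 0.757, -1.335], [0.0, 0.0, 0.0, 1.0]] 418.6646113455745 251.662434888459
{'time_s': 0.1, 'joints': array([-1.03418839e-01,  2.77110627e-01, -2.77268812e-02,  1.26799616e+00,
       -3.82799032e-05,  1.46740383e+00]), 'qvel': array([-0.0017029 , -0.00170475,  0.00200914,  0.00035705,  0.00060148,
        0.00039313]), 'effort': array([ 8.02060767e-04, -4.46709216e+01,  2.96128178e+01,  8.47860065e-03,
       -4.56193129e-05,  5.66283830e-06]), 'eef_pos': array([6.24304395e-01, 3.92568758e-05, 2.30246113e-01]), 'ee_rot': array([-1.57282674e+00,  1.72195047e-04, -1.57082280e+00]), 'ft_force': array([-1.24399754,  0.22738193,  0.10566019]), 'torque': array([-0.03375084, -0.00937637, -0.01333507]), 'gripper_width': 1.0012037639882132}
```

View pics/scene1.png

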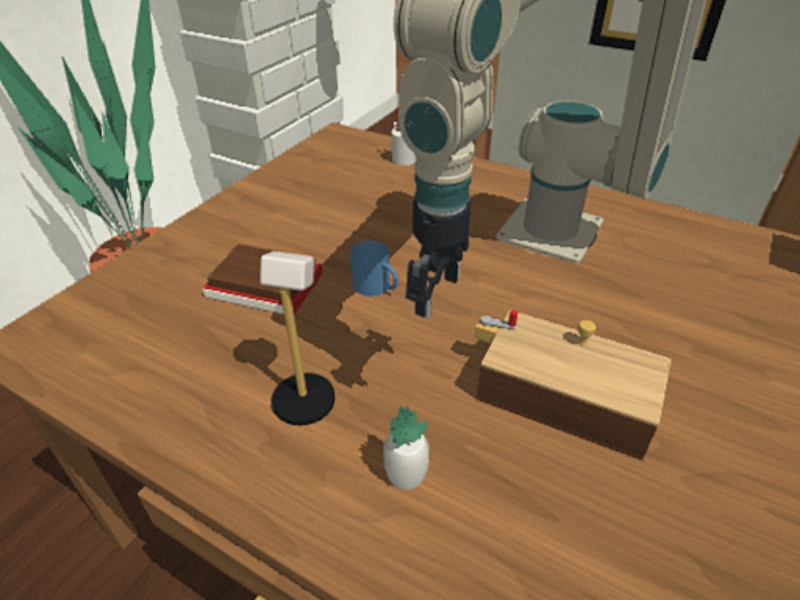

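View pics/side1.png

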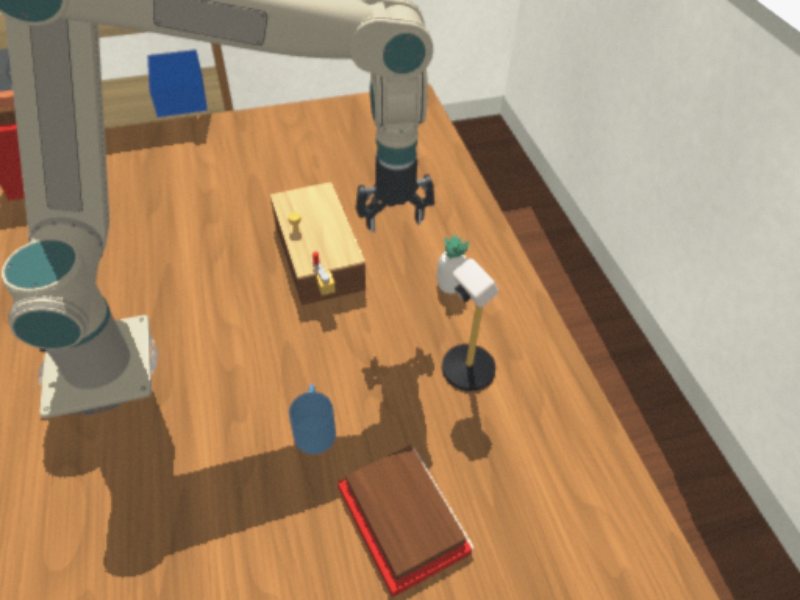

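Scene view: the case is at (575,385) with the latch at (490,328), post (513,317), knob (587,328), camera head (287,270) with foot (303,398), vase (405,460), mug (370,268) and books (262,275). The side view agrees.

Run:
```python
from h import *
D={n:(np.load(n+"_P.npy"),np.load(n+"_c.npy").astype(int)) for n in("scene","side")}
def st(name,n,m):
    P,c=D[n]; q=P[m&np.isfinite(P[...,2])]
    print(name,n,len(q),"med",np.round(np.median(q,0),3),"min",np.round(np.percentile(q,3,axis=0),3),"max",np.round(np.percentile(q,97,axis=0),3)); return q
for n in D:
    P,c=D[n]; b,g,r=c[...,0],c[...,1],c[...,2]; X,Y,Z=P[...,0],P[...,1],P[...,2]
    lid=(abs(Z-.093)<.006)&(r>130)&(X>.2)&(X<.9)&(Y>0)&(Y<.6)
    q=st("lid",n,lid); print(cv2.minAreaRect((q[:,:2]*1000).astype(np.float32)))
    near=(Y>0)&(Y<.6)&(X>.2)&(X<.9)
    st("post",n,near&(Z>.098)&(Z<.14)&(r>120)&(g<60)&(b<60))
    q=st("knob",n,near&(Z>.11)&(Z<.15)&(r>120)&(g>80)&(b<100))
    st("latchlever",n,near&(Z>.085)&(Z<.112)&(abs(r-b)<40)&(r>60))
    st("brassblock",n,near&(Z>.03)&(Z<.097)&(r>140)&(b<80)&(g>100))
    st("camhead",n,(X>.6)&(Z>.21)&(Z<.33)&(Y<.2)&(abs(r-b)<40)&(r>120))
    st("foot",n,(X>.6)&(Z>.005)&(Z<.04)&(r<50)&(Y<.2)&(Y>-.4))
    st("brasspost",n,(X>.6)&(Z>.03)&(Z<.22)&(r>100)&(b<80)&(g>80)&(Y<.1)&(Y>-.4))
    st("vase",n,(X>.6)&(Z>.02)&(Z<.2)&(abs(r-b)<30)&(r>120)&(Y<.3)&(Y>-.0))
    st("mug",n,(X>.3)&(Z>.01)&(Z<.12)&(b>r+25)&(Y<.2)&(Y>-.4))
    st("books",n,(X>.3)&(Z>.045)&(Z<.06)&(Y<0)&(Y>-.6))
```

```text
lid scene 4765 med [0.507 0.209 0.093] min [0.425 0.049 0.09 ] max [0.576 0.33  0.096]
((603.6350708007812, 172.21188354492188), (370.6533203125, 344.3401794433594), 3.5519683361053467)
post scene 30 med [0.478 0.079 0.124] min [0.472 0.074 0.105] max [0.482 0.082 0.133]
knob scene 105 med [0.458 0.194 0.135] min [0.439 0.012 0.116] max [0.783 0.207 0.139]
latchlever scene 336 med [0.772 0.043 0.09 ] min [0.459 0.01  0.086] max [0.795 0.172 0.108]
brassblock scene 23 med [0.497 0.043 0.092] min [0.43  0.012 0.087] max [0.635 0.226 0.095]
camhead scene 721 med [ 0.726 -0.192  0.286] min [ 0.686 -0.228  0.262] max [ 0.743 -0.166  0.301]
foot scene 906 med [ 0.741 -0.188  0.014] min [ 0.687 -0.242  0.008] max [ 0.781 -0.148  0.02 ]
brasspost scene 311 med [ 0.735 -0.194  0.132] min [ 0.727 -0.202  0.039] max [0.774 0.012 0.214]
vase scene 640 med [0.79  0.046 0.073] min [0.759 0.015 0.027] max [0.802 0.063 0.091]
mug scene 750 med [ 0.414 -0.255  0.061] min [ 0.361 -0.305  0.016] max [0.76  0.039 0.111]
books scene 933 med [ 0.537 -0.493  0.051] min [ 0.368 -0.557  0.047] max [ 0.597 -0
[... 419 characters left out ...]
.473 0.003 0.086] max [0.789 0.063 0.108]
brassblock side 58 med [0.483 0.019 0.085] min [0.414 0.014 0.059] max [0.506 0.306 0.095]
camhead side 778 med [ 0.72  -0.195  0.286] min [ 0.684 -0.242  0.216] max [1.657 0.197 0.303]
foot side 144 med [ 0.73  -0.231  0.015] min [ 0.691 -0.255  0.006] max [ 0.772 -0.193  0.021]
brasspost side 163 med [ 0.728 -0.205  0.122] min [ 0.723 -0.208  0.036] max [ 0.735 -0.198  0.196]
vase side 2474 med [1.654 0.151 0.096] min [0.745 0.007 0.025] max [1.66  0.29  0.193]
mug side 748 med [ 0.399 -0.285  0.055] min [ 0.364 -0.309  0.014] max [ 0.432 -0.232  0.09 ]
books side 3681 med [ 0.513 -0.471  0.051] min [ 0.42  -0.559  0.047] max [ 0.585 -0.292  0.056]
```

Run:
```python
from h import *
for n in("scene","side"):
    P=np.load(n+"_P.npy"); c=np.load(n+"_c.npy").astype(int)
    b,g,r=c[...,0],c[...,1],c[...,2]; X,Y,Z=P[...,0],P[...,1],P[...,2]
    lid=(abs(Z-.093)<.006)&(r>130)&(r>b+20)&(X>.38)&(X<.66)&(Y>0)&(Y<.45)
    k,l,s,_=cv2.connectedComponentsWithStats(lid.astype(np.uint8)); i=1+np.argmax(s[1:,4])
    print(n,"lid",cv2.minAreaRect((P[l==i][:,:2]*1000).astype(np.float32)))
    m=(X>.65)&(X<.85)&(Y<-.1)&(Y>-.3)&(Z>.21)&(Z<.33)&(abs(r-b)<40)&(r>110)
    # normals
    du=np.gradient(P,axis=1);dv=np.gradient(P,axis=0);N=np.cross(du,dv);N/=np.linalg.norm(N,axis=-1,keepdims=True)+1e-12
    N[N[...,2]<0]*=-1
    t=m&(N[...,2]>.75); q=P[t]
    for _ in range(4):
        ce=q.mean(0); nn=np.linalg.svd(q-ce)[2][2]; nn*=np.sign(nn[2]); e=(q-ce)@nn; q=q[abs(e)<.003]
    print("top",len(q),ce.round(4),nn.round(3),"tilt",np.degrees(np.arccos(nn[2])),"yaw x",np.degrees(np.arctan2(nn[1],nn[0])))
    x=np.array([nn[0],nn[1],0]);x/=np.linalg.norm(x); x=x*np.cos(.436)-np.array([0,0,np.sin(.436)]); y=np.cross(nn,x)
    a=np.stack([(q-ce)@x,(q-ce)@y],1); print("rect",cv2.minAreaRect((a*1000).astype(np.float32)))
    f=(Z>.014)&(Z<.026)&(r<70)&(X>.6)&(Y<-.08)&(Y>-.35); q=P[f][:,:2]
    if n=="scene": print("foot",cv2.minEnclosingCircle((q*1000).astype(np.float32)))
    h=m; print("headbox",P[h].min(0),P[h].max(0))
```

```text
scene lid ((496.25347900390625, 178.07376098632812), (155.9951171875, 319.6921081542969), 3.833739757537842)
top 34 [ 0.7212 -0.2018  0.2888] [0.528 0.204 0.824] tilt 34.493839980273 yaw x 21.074382870906906
rect ((2.552145004272461, -0.5069770812988281), (59.542667388916016, 38.85826110839844), 87.91593170166016)
foot ((733.9957885742188, -195.26913452148438), 52.98444747924805)
headbox [ 0.67914383 -0.23955862  0.21620611] [ 0.74748051 -0.16492283  0.30304309]
side lid ((496.6424560546875, 177.7632598876953), (150.45252990722656, 327.1430358886719), 3.444700002670288)
top 163 [ 0.706  -0.2097  0.2952] [-0.395 -0.116  0.911] tilt 24.336341283081296 yaw x -163.60956480039744
rect ((2.1156959533691406, -0.43624305725097656), (38.587100982666016, 61.948516845703125), 1.2024493217468262)
headbox [ 0.6793529  -0.24545125  0.24957244] [ 0.74407253 -0.17495176  0.30622794]
```

Emit:
play_rows(rows=[[0, -0.04, 0.02, 0, 0, 0, 0], [0, -0.08, 0.04, 0, 0, 0, 0], [0, -0.12, 0.06, 0, 0, 0, 0], [0, -0.149, 0.074, 0, 0, 0, 0], [0, -0.149, 0.074, 0, 0, 0, 0], [0, -0.149, 0.074, 0, 0, 0, 0]])

```text
time_s: 0.7
eef_pos: [0.4749, 0.0743, 0.2302]
ee_rot: [-1.572, 0.0, -1.57]
ft_force: [-0.1, 0.3, 0.3]
gripper_width: 1.008
```

```bash
cat >> h.py <<'E'
def wpix2ray(im,u,v):
    x=(u-im["cx"])/im["fx"]; y=(v-im["cy"])/im["fy"]; r=np.hypot(x,y)
    s=np.where(r>1e-9,np.sin(r)/np.maximum(r,1e-9),1); return np.stack([x*s,-y*s,-np.cos(r)],-1)
def wworld(im,s):
    d=im["depth"]; v,u=np.mgrid[:d.shape[0],:d.shape[1]].astype(float)
    k=wpix2ray(im,u,v); p=k/(-k[...,2:3])*d[...,None]
    T=im["T_tool_cam"]; Rt=R.from_euler("xyz",s["ee_rot"]).as_matrix()
    P=(p@T[:3,:3].T+T[:3,3])@Rt.T+s["eef_pos"]; P[d==0]=np.nan; return P
E
python3 - <<'E'
from h import *
s=sense(); im=get_image("wrist"); P=wworld(im,s); c=im["color"].astype(int)
b,g,r=c[...,0],c[...,1],c[...,2]; X,Y,Z=P[...,0],P[...,1],P[...,2]
cv2.imwrite("pics/w1.png",im["color"]); print(s["eef_pos"],s["joints"],s["time_s"])
near=(X>.3)&(X<.7)&(Y>-.1)&(Y<.5)
def st(n,m):
    q=P[m]; print(n,len(q),np.round(np.median(q,0),4),np.round(np.percentile(q,[3,97],axis=0),3).tolist())
st("posttop",near&(Z>.122)&(Z<.14)&(r>100)&(g<70)&(b<70))
st("knobtop",near&(Z>.131)&(Z<.142)&(r>100)&(b<r-40)&(g>60))
st("lever",near&(Z>.097)&(Z<.107)&(abs(r-b)<35))
lid=near&(Z>.087)&(Z<.099)&(r>b+20)&(r>120)
k,l,ss,_=cv2.connectedComponentsWithStats(lid.astype(np.uint8)); i=1+np.argmax(ss[1:,4])
print(cv2.minAreaRect((P[l==i][:,:2]*1000).astype(np.float32)))
E
```

```text
[0.47488346 0.07429082 0.23016629] [ 2.05554755e-02  2.10072246e-02 -3.28365558e-01  1.22295083e+00
  4.93061049e-05  1.59050065e+00] 0.7
posttop 218 [0.4736 0.075  0.1318] [[0.468, 0.069, 0.124], [0.48, 0.08, 0.133]]
knobtop 873 [0.4499 0.1925 0.1368] [[0.438, 0.181, 0.134], [0.462, 0.204, 0.138]]
lever 627 [0.4812 0.0425 0.1028] [[0.469, 0.024, 0.101], [0.491, 0.081, 0.105]]
((498.10076904296875, 136.97286987304688), (151.18202209472656, 240.83241271972656), 3.53132963180542)
```

View pics/w1.png

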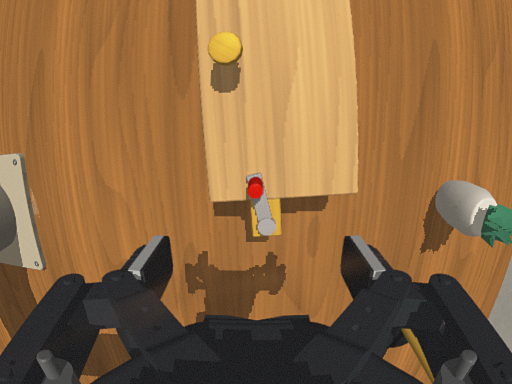

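Wrist view: red post at (255,188), lever pivot at (266,228), knob at (225,47), lid edge near row 195. Now I'll pinch the post.

Emit:
play_rows(rows=[[0, -0.001, 0.0, -0.04, 0, 0, 0], [0, -0.001, 0.0, -0.08, 0, 0, 0], [0, -0.001, 0.0, -0.121, 0, 0, 0], [0, -0.001, 0, -0.121, 0, 0, 0], [200, -0.001, 0, -0.121, 0, 0, 0], [255, -0.001, 0, -0.121, 0, 0, 0], [255, -0.001, 0, -0.121, 0, 0, 0], [255, -0.001, 0, -0.121, 0, 0, 0], [255, -0.001, 0, -0.121, 0, 0, 0], [255, -0.001, 0, -0.121, 0, 0, 0]], squeeze=20)

```text
time_s: 1.75
eef_pos: [0.4756, 0.0742, 0.1105]
ee_rot: [-1.57, 0.0, -1.571]
ft_force: [-0.7, 1.2, 4.7]
gripper_width: 0.152
```

Emit:
play_rows(rows=[[255, -0.006, -0.001, 0.003, 0, 0, 7], [255, -0.012, -0.004, 0.003, 0, 0, 14], [255, -0.017, -0.007, 0.003, 0, 0, 21], [255, -0.022, -0.011, 0.003, 0, 0, 28], [255, -0.027, -0.015, 0.003, 0, 0, 35], [255, -0.03, -0.0205, 0.003, 0, 0, 42], [255, -0.033, -0.026, 0.003, 0, 0, 49], [255, -0.035, -0.032, 0.003, 0, 0, 56], [255, -0.036, -0.038, 0.003, 0, 0, 63], [255, -0.0365, -0.0446, 0.003, 0, 0, 70]])

```text
time_s: 2.75
eef_pos: [0.4397, 0.0302, 0.1117]
ee_rot: [-1.567, -0.0, -0.343]
ft_force: [6.8, 2.5, -15.3]
gripper_width: 0.155
```

Emit:
play_rows(rows=[[255, 0, 0, 0, 0, 0, 0], [255, 0, 0, 0, 0, 0, 0], [0, 0, 0, 0, 0, 0, 0], [0, 0, 0, 0, 0, 0, 0], [0, 0, 0, 0, 0, 0, 0], [0, 0, 0, 0, 0, 0, 0]])

```text
time_s: 3.35
eef_pos: [0.4398, 0.0303, 0.112]
ee_rot: [-1.567, -0.001, -0.343]
ft_force: [-0.3, 0.3, 0.3]
gripper_width: 0.823
```

Emit:
play_rows(rows=[[0, 0, 0, 0.045, 0, 0, 0], [0, 0, 0, 0.09, 0, 0, 0], [0, 0.003, 0.04, 0.09, 0, 0, 8], [0, 0.006, 0.08, 0.09, 0, 0, 16], [0, 0.008, 0.12, 0.09, 0, 0, 23.2], [0, 0.0102, 0.162, 0.09, 0, 0, 23.2], [0, 0.0102, 0.162, 0.09, 0, 0, 23.2], [0, 0.0102, 0.162, 0.09, 0, 0, 23.2]])

```text
time_s: 4.15
eef_pos: [0.4497, 0.1929, 0.202]
ee_rot: [-1.568, -0.0, 0.064]
ft_force: [-0.1, -0.9, -0.7]
gripper_width: 1.002
```

Run:
```python
from h import *
s=sense(); im=get_image("wrist"); P=wworld(im,s); c=im["color"].astype(int)
b,g,r=c[...,0],c[...,1],c[...,2]; X,Y,Z=P[...,0],P[...,1],P[...,2]
print(s["eef_pos"],s["ee_rot"],s["joints"],s["time_s"])
near=(X>.3)&(X<.7)&(Y>-.1)&(Y<.5)
def st(n,m):
    q=P[m]; print(n,len(q),np.round(np.median(q,0),4),np.round(np.percentile(q,[3,97],axis=0),3).tolist())
st("knobtop",near&(Z>.131)&(Z<.142)&(r>100)&(b<r-40)&(g>60))
P=world(i2:=get_image("scene")); c=i2["color"].astype(int); b,g,r=c[...,0],c[...,1],c[...,2]; X,Y,Z=P[...,0],P[...,1],P[...,2]
near=(X>.3)&(X<.7)&(Y>-.1)&(Y<.5)
st("post",near&(Z>.115)&(Z<.14)&(r>100)&(g<70)&(b<70))
```

```text
[0.44971848 0.19286327 0.20196773] [-1.56758296e+00 -4.54339834e-04  6.40640756e-02] [ 0.27110001  0.05319734 -0.35598942  1.16050438  0.00305135  0.20703689] 4.15
knobtop 1025 [0.4478 0.1932 0.1369] [[0.437, 0.181, 0.133], [0.46, 0.205, 0.138]]
post 21 [0.4453 0.0326 0.1252] [[0.439, 0.027, 0.117], [0.448, 0.037, 0.132]]
```

Emit:
play_rows(rows=[[0, -0.001, 0, -0.045, 0, 0, 0], [0, -0.001, 0, -0.09, 0, 0, 0], [0, -0.001, 0, -0.09, 0, 0, 0], [255, -0.001, 0, -0.09, 0, 0, 0], [255, -0.001, 0, -0.09, 0, 0, 0], [255, -0.001, 0, -0.09, 0, 0, 0], [255, -0.001, 0, -0.09, 0, 0, 0], [255, -0.001, 0, -0.09, 0, 0, 0], [255, -0.001, 0, -0.09, 0, 0, 0]], squeeze=25)

```text
time_s: 5.15
eef_pos: [0.4505, 0.1944, 0.1145]
ee_rot: [-1.561, -0.004, 0.062]
ft_force: [-1.6, 5.3, 5.6]
gripper_width: 0.314
```

Emit:
play_rows(rows=[[255, 0.004, 0, 0.009, 0, 0, 0], [255, 0.008, 0.0005, 0.0175, 0, 0, 0], [255, 0.013, 0.001, 0.0255, 0, 0, 0], [255, 0.018, 0.001, 0.0335, 0, 0, 0], [255, 0.024, 0.0015, 0.041, 0, 0, 0], [255, 0.0305, 0.002, 0.048, 0, 0, 0], [255, 0.038, 0.002, 0.0545, 0, 0, 0], [255, 0.045, 0.003, 0.06, 0, 0, 0], [255, 0.053, 0.003, 0.0655, 0, 0, 0], [255, 0.0615, 0.004, 0.0705, 0, 0, 0]])

```text
time_s: 6.15
eef_pos: [0.5123, 0.1983, 0.1854]
ee_rot: [-1.561, -0.004, 0.063]
ft_force: [-2.8, 2.4, -3.8]
gripper_width: 0.313
```

Emit:
play_rows(rows=[[255, 0.0086, 0.0005, 0.004, 0, 0, 0], [255, 0.0176, 0.001, 0.0074, 0, 0, 0], [255, 0.0267, 0.0015, 0.01, 0, 0, 0], [255, 0.036, 0.002, 0.012, 0, 0, 0], [255, 0.0455, 0.003, 0.0134, 0, 0, 0], [255, 0.055, 0.003, 0.014, 0, 0, 0], [255, 0.0645, 0.004, 0.014, 0, 0, 0], [255, 0.074, 0.0045, 0.013, 0, 0, 0], [255, 0.0835, 0.005, 0.0115, 0, 0, 0], [255, 0.093, 0.006, 0.0095, 0, 0, 0]])

```text
time_s: 7.15
eef_pos: [0.6066, 0.2042, 0.1952]
ee_rot: [-1.562, -0.005, 0.062]
ft_force: [-2.0, 1.1, 1.1]
gripper_width: 0.311
```

Emit:
play_rows(rows=[[255, 0.009, 0.0005, -0.003, 0, 0, 0], [255, 0.018, 0.001, -0.0065, 0, 0, 0], [255, 0.018, 0.001, -0.0065, 0, 0, 0], [255, 0.018, 0.001, -0.0065, 0, 0, 0]])

```text
time_s: 7.55
eef_pos: [0.6258, 0.2053, 0.1883]
ee_rot: [-1.561, -0.007, 0.062]
ft_force: [0.3, 3.2, -1.1]
gripper_width: 0.313
```

Emit:
play_rows(rows=[[0, 0, 0, 0, 0, 0, 0], [0, 0, 0, 0, 0, 0, 0], [0, 0, 0, 0, 0, 0, 0], [0, 0.003, 0, 0.03, 0, 0, 0], [0, 0.003, 0, 0.07, 0, 0, 0], [0, 0, 0, 0.11, 0, 0, 0], [0, -0.05, 0, 0.11, 0, 0, 0], [0, -0.1, 0, 0.11, 0, 0, 0], [0, -0.14, 0, 0.11, 0, 0, 0], [0, -0.145, -0.02, 0.11, 0, 0, 0]])

```text
time_s: 8.55
eef_pos: [0.4763, 0.186, 0.2989]
ee_rot: [-1.561, -0.005, 0.066]
ft_force: [-0.2, 0.3, -1.0]
gripper_width: 1.001
```

Emit:
play_rows(rows=[[0, 0, 0, 0, 0, 0, 0], [0, 0, 0, 0, 0, 0, 0]])

```text
time_s: 8.75
eef_pos: [0.4761, 0.186, 0.2996]
ee_rot: [-1.561, -0.007, 0.066]
ft_force: [-0.0, -0.2, 0.9]
gripper_width: 1.001
```

Run:
```python
from h import *
s=sense(); im=get_image("wrist"); P=wworld(im,s); c=im["color"].astype(int)
b,g,r=c[...,0],c[...,1],c[...,2]; X,Y,Z=P[...,0],P[...,1],P[...,2]
print(s["eef_pos"],s["ee_rot"],s["time_s"])
inn=(X>.4)&(X<.58)&(Y>.03)&(Y<.36)
def st(n,m):
    q=P[m]; print(n,len(q),np.round(np.median(q,0),4),np.round(np.percentile(q,[3,97],axis=0),3).tolist()); return q
q=st("dimtop",inn&(Z>.061)&(Z<.072)&(abs(r-b)<40)&(r>120))
print(cv2.minAreaRect((q[:,:2]*1000).astype(np.float32)))
st("spindle",inn&(Z>.072)&(Z<.1)&(r>b+40)&(r>100))
q=st("switchtop",inn&(Z>.052)&(Z<.064)&(r<80)); print(cv2.minAreaRect((q[:,:2]*1000).astype(np.float32)))
im2=get_image("side"); Ps=world(im2); sc=get_image("scene")
cv2.imwrite("pics/two.png",cv2.resize(np.hstack([im["color"],sc["color"]]),(800,300)))
for n,i,Pq in(("side",im2,Ps),("scene",sc,world(sc))):
    m=(Pq[...,0]>.53)&(Pq[...,0]<.68)&(Pq[...,1]>.08)&(Pq[...,1]<.34)&(Pq[...,2]>.11)&(Pq[...,2]<.22)&(i["color"][...,2]>110)
    q=Pq[m]; ce=np.median(q,0); q=q[np.linalg.norm(q-ce,axis=1)<.1]; 
    if len(q)>50:
        nn=np.linalg.svd(q-q.mean(0),full_matrices=False)[2][2]; print(n,len(q),q.mean(0),nn)
```

```text
[0.47610859 0.18596257 0.29958587] [-1.56099757 -0.00688105  0.06560764] 8.75
dimtop 705 [0.4735 0.2582 0.0664] [[0.459, 0.238, 0.064], [0.489, 0.28, 0.068]]
((474.6201171875, 259.2265930175781), (28.661842346191406, 45.78004837036133), 14.638566017150879)
spindle 3323 [0.4892 0.1711 0.0858] [[0.415, 0.04, 0.077], [0.575, 0.334, 0.098]]
switchtop 648 [0.4738 0.148  0.0584] [[0.42, 0.067, 0.053], [0.503, 0.331, 0.062]]
((490.912353515625, 195.8507537841797), (144.3536376953125, 270.80670166015625), 3.257039785385132)
side 498 [0.58278405 0.19396192 0.17273687] [ 0.96223275  0.05627691 -0.2663476 ]
scene 2624 [0.58500539 0.22566097 0.16964197] [-0.9820928  -0.07550832  0.17260427]
```

View pics/two.png

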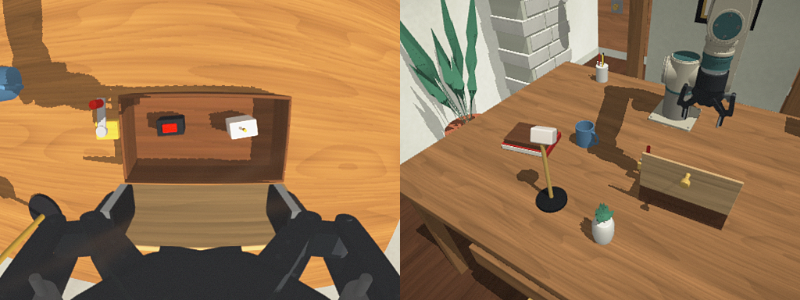

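Left: black switch at the latch end, white dimmer at (241,127) at the +y end turned about 11° relative to the case. Right: the lid stands open past upright. Now I'll grip the dimmer.

Emit:
play_rows(rows=[[50, -0.0015, 0.036, -0.03, 0, 0, 5.4], [50, -0.0015, 0.073, -0.06, 0, 0, 10.8], [50, -0.0015, 0.073, -0.1, 0, 0, 10.8], [50, -0.0015, 0.073, -0.14, 0, 0, 10.8], [50, -0.0015, 0.073, -0.18, 0, 0, 10.8], [50, -0.0015, 0.073, -0.18, 0, 0, 10.8], [50, -0.0015, 0.073, -0.18, 0, 0, 10.8]], squeeze=30)

```text
time_s: 9.6
eef_pos: [0.4756, 0.2594, 0.1187]
ee_rot: [-1.561, -0.004, 0.255]
ft_force: [0.2, 0.4, 0.7]
gripper_width: 0.804
```

Run:
```python
from h import *
s=sense(); im=get_image("wrist"); P=wworld(im,s); c=im["color"].astype(int)
b,g,r=c[...,0],c[...,1],c[...,2]; X,Y,Z=P[...,0],P[...,1],P[...,2]
print(s["eef_pos"],s["ee_rot"],s["time_s"],s["gripper_width"])
inn=(X>.42)&(X<.53)&(Y>.2)&(Y<.32)
q=P[inn&(Z>.061)&(Z<.072)&(abs(r-b)<40)&(r>100)]
print(len(q),q.mean(0),cv2.minAreaRect((q[:,:2]*1000).astype(np.float32)))
q=P[inn&(Z>.072)&(Z<.12)&(r>b+40)&(r>100)]; print(len(q),np.median(q,0) if len(q) else 0,q.max(0) if len(q) else 0)
```

```text
[0.47561386 0.25941304 0.11865398] [-1.56137246 -0.00415993  0.25456109] 9.6 0.8042896678820658
2362 [0.4732415  0.25951015 0.06635214] ((474.33612060546875, 259.6789245605469), (27.389602661132812, 45.9833984375), 12.95887565612793)
547 [0.42166864 0.22645327 0.08507568] [0.47749128 0.27796141 0.08728504]
```

Emit:
play_rows(rows=[[50, -0.001, 0, -0.04, 0, 0, -1], [50, -0.001, 0, -0.07, 0, 0, -1], [50, -0.001, 0, -0.094, 0, 0, -1], [50, -0.001, 0, -0.094, 0, 0, -1], [255, -0.001, 0, -0.094, 0, 0, -1], [255, -0.001, 0, -0.094, 0, 0, -1], [255, -0.001, 0, -0.094, 0, 0, -1], [255, -0.001, 0, -0.094, 0, 0, -1], [255, -0.001, 0, -0.094, 0, 0, -1], [255, -0.001, 0, -0.094, 0, 0, -1]], squeeze=35)

```text
time_s: 10.65
eef_pos: [0.4789, 0.261, 0.0292]
ee_rot: [-1.56, -0.014, 0.237]
ft_force: [-0.3, -0.1, 6.2]
gripper_width: 0.534
```

Emit:
play_rows(rows=[[255, 0, 0, 0.02, 0, 0, 0], [255, 0, 0, 0.05, 0, 0, 0], [255, 0, 0, 0.08, 0, 0, 0], [255, 0, 0, 0.11, 0, 0, 0], [255, 0, 0, 0.14, 0, 0, 0], [255, 0, 0, 0.17, 0, 0, 0], [255, 0, 0, 0.19, 0, 0, 0], [255, 0, 0, 0.19, 0, 0, 0], [255, 0, 0, 0.19, 0, 0, 0]])

```text
time_s: 11.55
eef_pos: [0.479, 0.261, 0.2195]
ee_rot: [-1.56, -0.015, 0.237]
ft_force: [0.2, -0.3, -0.4]
gripper_width: 0.531
```

Run:
```python
from h import *
s=sense(); im=get_image("wrist"); print(s["eef_pos"],s["ee_rot"],s["ft_force"],s["gripper_width"])
P=wworld(im,s); c=im["color"].astype(int); b,r=c[...,0],c[...,2]
Rt=R.from_euler("xyz",s["ee_rot"]).as_matrix(); L=(P-s["eef_pos"])@Rt
m=(abs(L)<.06).all(-1)&(abs(r-b)<40)&(r>110)
q=L[m]; print(len(q),np.median(q,0),np.percentile(q,[3,97],axis=0))
cv2.imwrite("pics/w3.png",im["color"])
for n in("scene","side"):
    i=get_image(n);P=world(i);c=i["color"].astype(int);b,g,r=c[...,0],c[...,1],c[...,2]
    m=(np.linalg.norm(P-s["eef_pos"],axis=-1)<.07)&(abs(r-b)<40)&(r>140)
    if m.sum()>10:
        q=P[m];print(n,len(q),q.mean(0).round(4),np.percentile(q,[3,97],axis=0).round(3).tolist())
    # refit head top plane
    if n=="side": cv2.imwrite("pics/s3.png",i["color"])
```

```text
[0.47895661 0.26100914 0.21949058] [-1.56015349 -0.0149427   0.23703633] [ 0.21672878 -0.29688158 -0.42109049] 0.5314469892615867
10455 [-0.01354954 -0.03679519 -0.00099867] [[-0.01866606 -0.0386205  -0.02618908]
 [ 0.00734761  0.01188952  0.02438372]]
scene 293 [0.4867 0.2646 0.2377] [[0.472, 0.244, 0.198], [0.493, 0.284, 0.256]]
side 119 [0.4688 0.2479 0.228 ] [[0.459, 0.232, 0.199], [0.489, 0.275, 0.255]]
```

View pics/w3.png

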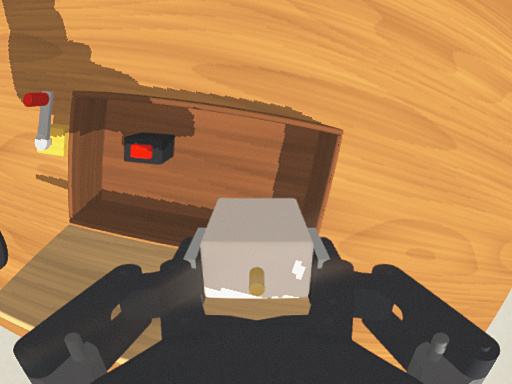

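Emit:
play_rows(rows=[[255, 0, -0.02, 0.01, 0, 0, 0], [255, 0, -0.05, 0.01, 0, 0, 0], [255, 0, -0.08, 0.01, 0, 0, 0], [255, 0, -0.12, 0.01, 0, 0, 0], [255, 0, -0.16, 0.01, 0, 0, 0], [255, 0, -0.2, 0.01, 0, 0, 0], [255, 0, -0.24, 0.01, 0, 0, 0], [255, 0, -0.28, 0.01, 0, 0, 0], [255, 0, -0.31, 0.01, 0, 0, 0], [255, 0, -0.32, 0.01, 0, 0, 0]])

```text
time_s: 12.7
eef_pos: [0.4768, -0.0618, 0.2259]
ee_rot: [-1.56, -0.008, 0.234]
ft_force: [-1.1, 1.3, -1.1]
gripper_width: 0.53
```

```bash
cat > t.py <<'E'
from h import *
def tgt(psi=16.4,vp=(.5545,-.2525,.197),off=(.0095,-.0075,0)):
    s=sense(); c,n=np.cos(np.radians(psi)),np.sin(np.radians(psi)); a=.436
    x=np.array([np.cos(a)*c,np.cos(a)*n,np.sin(a)]); y=np.array([np.sin(a)*c,np.sin(a)*n,-np.cos(a)])
    Rt=np.stack([x,y,np.cross(x,y)],1); R0=R.from_euler("xyz",s["ee_rot"])
    p=np.array(vp)-Rt@np.array(off)
    print("shift",(p-s["eef_pos"]).round(4),"turn",(R.from_matrix(Rt)*R0.inv()).as_rotvec(degrees=True).round(2),s["eef_pos"],s["gripper_width"])
E
python3 - <<'E'
from t import *
tgt()
im=get_image("wrist"); s=sense()
for n in("scene","side"):
    i=get_image(n); P=world(i); c=i["color"].astype(int); r,b=c[...,2],c[...,0]
    X,Y,Z=P[...,0],P[...,1],P[...,2]
    m=(X>.65)&(X<.85)&(Y<-.1)&(Y>-.3)&(Z>.21)&(Z<.33)&(abs(r-b)<40)&(r>100)
    q=P[m]; z0=np.array([-.395,-.116,.911])
    # fit oriented box: search yaw minimising distance of points to box surface
    from scipy.optimize import least_squares
    def f(v):
        a=np.radians(v[3]);C=np.cos(.436);S=np.sin(.436)
        x=np.array([-C*np.cos(a),-C*np.sin(a),-S]);z=np.array([-S*np.cos(a),-S*np.sin(a),C]);y=np.cross(z,x)
        l=(q-v[:3])@np.stack([x,y,z],1); d=abs(l)-np.array([.0225,.035,.0225])
        return np.linalg.norm(np.maximum(d,0),axis=1)+np.minimum(d.max(1),0)
    o=least_squares(f,[.715,-.207,.275,16],loss="soft_l1",f_scale=.002,x_scale=[.01,.01,.01,5]); v=o.x
    a=np.radians(v[3]); x=np.array([-np.cos(.436)*np.cos(a),-np.cos(.436)*np.sin(a),-np.sin(.436)])
    print(n,len(q),v.round(4),np.median(abs(o.fun)))
    if n=="side":
        l=P[(np.linalg.norm(P-v[:3],axis=-1)<.06)&(r<60)]; print("dark",len(l),((l-v[:3])@x).round(3)[:40])
E
```

```text
shift [ 0.0725 -0.1922 -0.0397] turn [  5.72 -23.84   2.84] [ 0.47682654 -0.06179079  0.22592046] 0.530320016933592
scene 719 [ 0.7121 -0.2054  0.2735 16.7738] 0.0007300277044343384
side 484 [ 0.7131 -0.2048  0.2738 17.5128] 0.0011043684481224936
dark 32 [0.026 0.03  0.028 0.026 0.034 0.032 0.03  0.027 0.026 0.034 0.032 0.03
 0.028 0.026 0.031 0.03  0.027 0.031 0.029 0.027 0.033 0.031 0.028 0.026
 0.035 0.03  0.028 0.026 0.034 0.032 0.03  0.035]
```

Emit:
play_rows(rows=[[255, 0.005, -0.015, -0.002, 0.4, -1.5, 0.2], [255, 0.013, -0.036, -0.006, 1.0, -4.3, 0.6], [255, 0.021, -0.058, -0.01, 1.6, -7.0, 1.0], [255, 0.029, -0.08, -0.015, 2.3, -10, 1.4], [255, 0.037, -0.102, -0.02, 3.0, -12.7, 1.8], [255, 0.046, -0.125, -0.025, 3.7, -15.6, 2.2], [255, 0.055, -0.15, -0.03, 4.4, -18.5, 2.6], [255, 0.063, -0.173, -0.035, 5.1, -21.5, 3.0], [255, 0.069, -0.188, -0.038, 5.6, -23.2, 3.3], [255, 0.071, -0.194, -0.04, 5.8, -23.8, 3.4]])

```text
time_s: 13.85
eef_pos: [0.5481, -0.2527, 0.1852]
ee_rot: [-1.569, -0.436, 0.299]
ft_force: [-0.6, -0.1, -0.7]
gripper_width: 0.535
```

Emit:
play_rows(rows=[[255, 0, 0, 0, 0, 0, 0], [255, 0, 0, 0, 0, 0, 0], [255, 0, 0, 0, 0, 0, 0]])

```text
time_s: 14.15
eef_pos: [0.5483, -0.2514, 0.1854]
ee_rot: [-1.569, -0.436, 0.3]
ft_force: [-0.1, -0.7, -1.1]
gripper_width: 0.533
```

Run:
```python
from t import *
tgt(17.1,(.553,-.254,.196))
s=sense(); print(s["ft_force"],s["time_s"])
Rt=R.from_euler("xyz",s["ee_rot"]).as_matrix()
out=[]
for n in("scene","side"):
    i=get_image(n);P=world(i);c=i["color"].astype(int);b,g,r=c[...,0],c[...,1],c[...,2]; out.append(i["color"])
    L=(P-s["eef_pos"])@Rt; m=(L[...,0]>-.03)&(L[...,0]<.03)&(abs(L[...,2])<.03)&(L[...,1]>-.06)&(L[...,1]<.04)&(abs(r-b)<45)&(r>90)
    q=L[m]; print(n,len(q),"tool frame",q.mean(0).round(4),np.percentile(q,[2,50,98],axis=0).round(3).tolist())
    g2=(np.linalg.norm(P-s["eef_pos"],axis=-1)<.08)&(g>r+25)
    print("green",g2.sum(),L[g2].mean(0).round(4) if g2.sum() else "")
a=cv2.resize(out[0][60:252,100:356],(512,384)); d=cv2.resize(out[1][150:342,140:396],(512,384))
cv2.imwrite("pics/f.png",cv2.resize(np.hstack([a,d]),(800,300)))
```

```text
shift [-0.0005 -0.0042 -0.0002] turn [-0.09 -0.04 -0.14] [ 0.54825727 -0.25138612  0.18540783] 0.5329713070729367
[-0.14971744 -0.66000691 -1.05438701] 14.15
scene 365 tool frame [ 0.0087 -0.0128  0.0027] [[-0.013, -0.037, -0.027], [0.01, -0.015, 0.003], [0.014, 0.022, 0.029]]
green 66 [0.0103 0.0083 0.0016]
side 20 tool frame [-0.0023  0.0034 -0.0214] [[-0.015, -0.039, -0.029], [-0.001, 0.014, -0.023], [0.009, 0.021, -0.004]]
green 0
```

View pics/f.png

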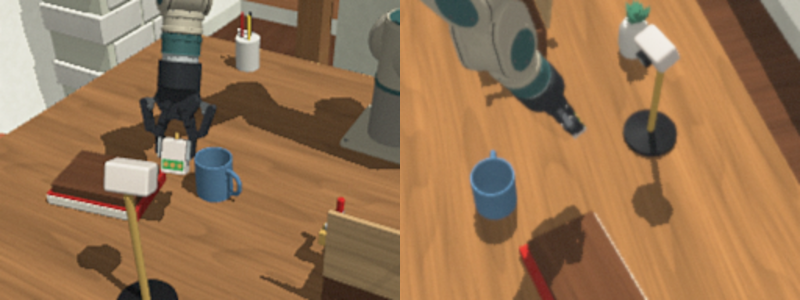

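The left view shows the dimmer's green terminal strip facing the camera head, low on the face. The lid stands open and nothing else has moved. Position error is about 4 mm and angle error under 1°, so I'm handing in.

```bash
python3 -c "
from h import *
print(job_done()); print(sense()['eef_pos'],sense()['gripper_width'])"
```

```text
the job is handed in; nothing more can be done
None
the job is handed in; nothing more can be done
```

I swung the latch clear, opened the lid and took out the white dimmer. The job is handed in with the dimmer held in front of the desk camera; no verdict was reported.

What the last checks showed:
- **Latch:** about 1.5 rad, estimated from the red post's position just after I swung it.
- **Lid:** about 1.7 rad from a plane fit in the scene view, with a rougher fit in the side view giving about 1.84. Both are past the 1.35 needed, and the lid stayed open.
- **Dimmer position:** the centre of its terminal face is about 4 mm from the estimated point 150 mm before the lens. That point comes from a fit to the camera head, and two estimates of it agreed within a few millimetres.
- **Dimmer orientation:** the gripper is within 0.2° of the target angles. I did not separately measure how squarely the dimmer sits in the jaws. The green terminal strip shows low on the side facing the camera, right way up.
- **Grip:** set to 35 N, holding at 45 mm, which matches the dimmer's 46 mm width. The wrist force was about 1 N.
- **Everything else:** the switch module was still standing in the case after I lifted the dimmer out. The vase, books and mug look undisturbed in the pictures, though I did not re-measure them. I saw no contact with the camera.

The run finished at about 14 s of the 67 s allowed. A state reading after hand-in was refused, so there are no figures from the final held second.

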